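# Open the garnish box for service

## Task

The lidded garnish box has just come off the cart: open it for service. With the fingertips, push its two turn catches (one at each end of the lid's front edge) fully outward so that they no longer lie over the lid, then flip the lid up by the black finger pull and over past the upright, so that it leans back on its stops and stays open by itself. Only push: grip nothing and pick nothing up, leave the box standing where it is and everything else on the bench undisturbed.

Things in the scene. Friction and masses are not known exactly. Their poses are not given: they have to be found in the camera images.
- garnish_box: Low stainless box 174 mm deep (x), 228 wide (y), 95 tall to the wall top, about 3.5 kg, loose on rubber feet, with two pans inside and end handles reaching y = +-144 mm at 62 mm height. Origin: centre of its underside, on the bench; x from the front (catches, finger pull) to the back (hinge), y to its left, z up. Turned at most 0.3 rad from facing the robot.
- lid (a joint): Lid angle, rad: 0 shut, pi/2 upright (balance), 1.95 open on its stops. Turns freely: let go below about 1.55 it falls shut, beyond 1.6 it falls open. A 6 mm steel sheet, 236 mm wide, about 0.32 kg (varies), its front edge 184 mm from the hinge axis. Shut, its underside is 104 mm, its top 110 mm above the bench (the middle 112).
- lid_pull (a point): Middle of the underside of the black finger pull, 201 mm from the hinge axis, 102 mm above the bench when shut; moves with the lid. The pull sticks out of the middle of the lid's front edge: 104 mm wide, 10 thick, its tip 216 mm from the hinge axis, overhanging the box's front wall by 35 mm with nothing under it down to the bench.
- lid_hinge (a point): Middle of the hinge axis, along the back top edge of the box, 107 mm above the bench, 94 mm behind the box's centre; the axis is level, along the box's y.
- catch_left (a joint): Left turn catch, rad: at 0 its arm points straight back (box x) over the lid and holds it down; grows as the arm is swung outward, to the left, about an upright pin; end stop 1.62, the arm pointing left along the front edge. Clear of the lid from 1.2 on. Light friction (0.035 N m), stays where it is left; starts at 0 to 0.3.
- catch_right (a joint): The same for the right turn catch, mirrored: it grows as the arm is swung outward, to the right; 1.62 is its end stop.
- catch_left_pivot (a point): On the left catch's upright pin at the arm's underside, 112 mm above the bench, 110 mm in front of the box's centre and 96 mm to the left of it. The arm is 5 mm thick, 12 mm wide and reaches 38 mm from the pin.
- catch_right_pivot (a point): The same for the right catch, 96 mm to the right.
- catch_left_fin (a point): Middle of the left catch's upright thumb fin, 18 mm from the pin along the arm. The fin is 6 mm thick, 36 mm long along the arm (from the pin outward), its top 28 mm above the arm's underside (140 mm above the bench). Moves with the catch.
- catch_right_fin (a point): The same for the right catch.
- spice_jar_a: Spice jar, 45 mm across, 106 mm tall, beside the box; origin at the centre of its underside. To be left alone.
- spice_jar_b: The other spice jar, the same size. To be left alone.
- kitchen_timer: Round white kitchen timer, 68 mm across, 50 mm tall, left of the box; origin under its centre. To be left alone.
- scraper: Bench scraper with a black grip, 108 x 152 x 24 mm, flat on the bench; origin under its centre. To be left alone.
- spoon: Steel spoon, 199 x 40 x 18 mm, flat on the bench; origin under its centre. To be left alone.

How it is judged:
By the outcome, as a careful person would: the job done as asked, in the order asked, and still so for the second after the job is handed in, with the robot touching nothing.
It also fails if it takes over 61 s, if anything falls off the work surface, if the arm or the gripper's body presses on something with over 40 N, if the wrist force passes 120 N, or if a joint passes its speed limit or range.

## Robot

A 6-joint arm with a two-finger parallel gripper is mounted at the origin on a cart in front of the work surface, level with it; the furniture and walls round the work are solid. World frame = base frame: x ahead of the robot, y to its left, z up, the work surface at z = 0. Lengths are in m, angles in rad, forces in N, time in s.
With the tool pointing down it reaches from about 0.3 to 0.85 m from the base axis. Payload 4.2 kg.
Tool frame: the origin (TCP) lies at the very end of the fingers, on their centre line; the grasp point (between the pads) lies behind it (r.hold_point_z is the z of the grasp point in the tool frame, in m); z points along the fingers, x is the direction in which the jaws open and shut, and the axes are right-handed (so a half turn about z gives the same grasp; the last joint's range is limited). The gripper opens to 91 mm and grips with 3 to 60 N. Pads are 32 mm wide; open, the fingers measure 118 mm over their backs; the gripper's body (76 mm by 178 mm) begins 60 mm behind the grasp point.
Start: joints at [-1.293, 0.32, 1.565, -0, 1.257, -0.02], TCP at [0.169, -0.55, 0.214] pointing down, gripper open.
Joint ranges: [-3.11, 3.11], [-0.84, 2.01], [0.21, 2.61], [-1.34, 4.49], [0.05, 2.63], [-2.56, 2.56]. Speed limits (rad/s): [2.57, 2.57, 3.14, 3.14, 3.14, 3.14].

## Interface

Orientations are given as [roll, pitch, yaw] about the fixed x, y, z axes, in that order (R = Rz(yaw) Ry(pitch) Rx(roll)).
In Python, from station import r gives the robot as it stands. The module is installed in compiled form; this text tells all that it offers.
- The arm moves only by the tool jog_arm, never from a script. Its argument "rows" is a list of rows, each an object with "dp": the shift along the world's x, y, z in cm, a list of three; "twist": the turn about the world's z in degrees; "hand": the opening, from 0 (shut) to 1 (fully open). A call has 1 to 12 rows; each row shifts and turns the commanded pose from where the row before left it; what a row does not reach is not made up. A row lasts 1/12 s, in which the tool goes at most 41.7 mm and 7.16 degrees, less where a joint would pass 70% of its speed; a pose out of reach is approached as far as the arm can. A call with a gripper value outside its range is refused whole. The fingers move at their own pace and stop on an object; "force" is the grip in N (left out, the last holds). Time passes only in rows, so rows that do not move let the fingers close. It gives the time, the measured TCP pose, the force and the opening at its end, in the units of the state.
- r.get_obs(): the state, without advancing time (a new reading comes with each control period).
- r.capture(name): name is "scene" or "top"; returns the picture (400x640x3 uint8, blue, green, red); there is no depth.
- r.camera_params(name): a dict with "fx", "fy", "cx", "cy" (pixels), "rvec" (rotation vector, rad) and "tvec" (3), from world to camera coordinates, as OpenCV has them. Camera axes: x right, y down, z forward; pixel columns grow to the right and rows downward; lengths in m; the calibration is good to about 2 mm. A picture is of the moment at which its call begins. camera_params takes no time and is no camera call.
- r.close_job(): hands the job in, once; it reports no verdict.
The state is a dict: "t": time; "joint_positions": joint angles; "qvel": joint speeds; "tau": joint torques, N m; "eef_pos": TCP position; "ee_rot": TCP orientation; "contact_force": force on the tool from outside, world axes, zero at the start; "torque": the same for the moment, N m; "opening": finger opening in m.
Only numpy, scipy, OpenCV 4.12 (cv2) and the standard library are available. Lean on these libraries where they do the work, as an engineer would, in place of code of your own. Each camera call takes 0.05 s, during which the arm holds its last target.

## Working session

There is one attempt and no reset: what is moved stays moved. The work goes in short steps, Python scripts to look and compute and a tool call to move; the robot and the scene stay as the last step left them, time stands still between calls to the robot, and variables do not carry over. Pictures are saved under pics/ and viewed, and the job is handed in when it is done.

Besides the shell and the picture viewer there is one more tool, called as name(argument=value, ...) on one line, values as JSON. jog_arm: Moves the arm, as the interface text tells. Its arguments: {"type":"object","properties":{"rows":{"type":"array","items":{"type":"object","properties":{"dp":{"type":"array","items":{"type":"number"}},"twist":{"type":"number"},"hand":{"type":"number"}}}},"force":{"type":"number"}},"required":["rows"]}

```bash
mkdir -p pics; python3 - <<'E'
from station import r
import cv2
for n in("scene","top"):
    im=r.capture(n); cv2.imwrite(f"pics/{n}0.png",im); print(n,r.camera_params(n))
o=r.get_obs(); print(o, r.hold_point_z)
E
```

```text
scene {'fx': 389.60632958045176, 'fy': 389.60632958045176, 'cx': 323.7130499446253, 'cy': 199.12676666965712, 'rvec': array([ 1.32290333, -2.26073857,  0.85804102]), 'tvec': array([0.3226152 , 0.37665968, 1.1243826 ])}
top {'fx': 405.7797595847524, 'fy': 405.7797595847524, 'cx': 317.5380708028879, 'cy': 199.5651324619775, 'rvec': array([ 2.18233946, -2.17069858,  0.03696588]), 'tvec': array([0.09115054, 0.53021706, 1.38717203])}
{'t': 0.1, 'joint_positions': array([-1.29301219e+00,  3.20221003e-01,  1.56550258e+00,  1.91052427e-05,
        1.25736583e+00, -2.00088616e-02]), 'qvel': array([-0.00012958, -0.00231881, -0.00368435,  0.00038631,  0.00182924,
        0.00023178]), 'tau': array([ 2.66785528e-04, -4.13333309e+01, -2.32510060e+01,  7.28628365e-02,
        4.22903232e-02, -5.85640396e-05]), 'eef_pos': array([ 0.16859876, -0.54929084,  0.21322948]), 'ee_rot': array([-3.14154455e+00,  1.49609430e-03, -1.27300919e+00]), 'contact_force': array([-0.09717166,  0.40999735,  0.44148846]), 'torque': array([-0.00050176, -0.07465852,  0.02615694]), 'opening': 0.09108368265988172} -0.0188
```

View pics/scene0.png

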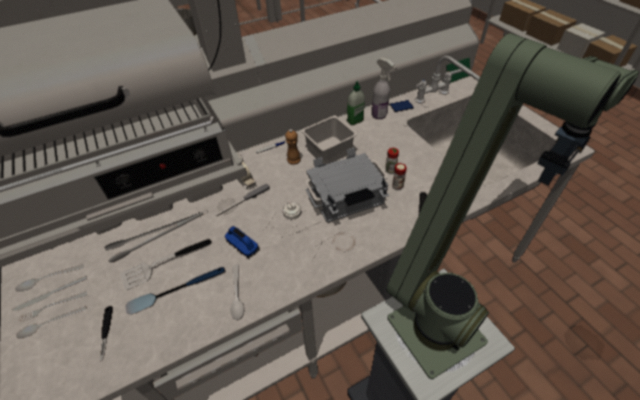

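View pics/top0.png

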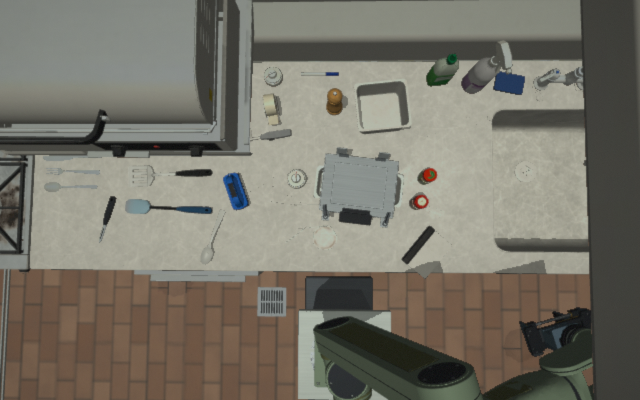

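```bash
python3 - <<'E'
import cv2
a=cv2.imread("pics/top0.png")[135:240,300:450]; cv2.imwrite("pics/topc.png",cv2.resize(a,(750,525),interpolation=cv2.INTER_CUBIC))
a=cv2.imread("pics/scene0.png")[140:225,290:410]; cv2.imwrite("pics/scc.png",cv2.resize(a,(720,510),interpolation=cv2.INTER_CUBIC))
E
```

```text
(no output)
```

View pics/topc.png

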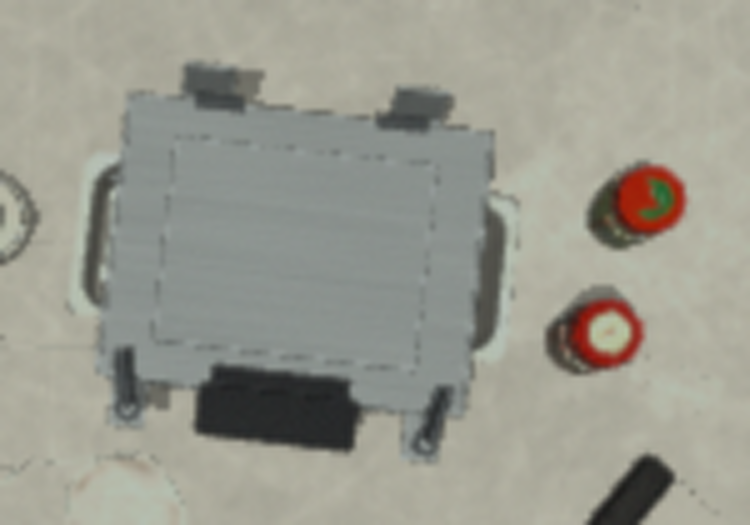

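View pics/scc.png

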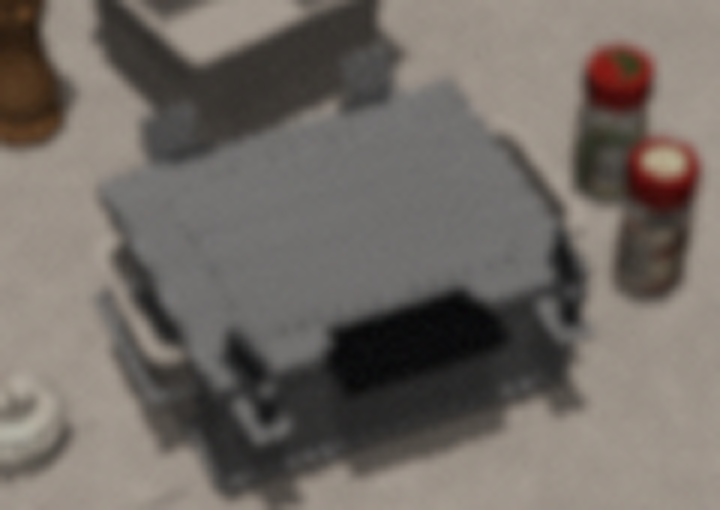

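```bash
cat > h.py <<'E'
import numpy as np, cv2
from scipy.optimize import least_squares
from station import r
def proj(n,P):
    c=r.camera_params(n); K=np.array([[c['fx'],0,c['cx']],[0,c['fy'],c['cy']],[0,0,1]])
    return cv2.projectPoints(np.array(P,float).reshape(-1,1,3),c['rvec'],c['tvec'],K,None)[0].reshape(-1,2)
def B(p,P):
    P=np.array(P,float); c,s=np.cos(p[2]),np.sin(p[2])
    return np.c_[p[0]+c*P[:,0]-s*P[:,1],p[1]+s*P[:,0]+c*P[:,1],P[:,2]]
def crop(n,name,x0,x1,y0,y1,k):
    a=r.capture(n)[y0:y1,x0:x1]; cv2.imwrite(f"pics/{name}.png",cv2.resize(a,None,fx=k,fy=k,interpolation=cv2.INTER_CUBIC))
E
python3 - <<'E'
from h import *
# model pts, top crop px
M=[(-.110,.096,.118),(-.110,-.096,.118),(-.122,.052,.112),(-.122,-.052,.112),(-.09,.118,.110),(-.09,-.118,.110)]
T=np.array([(127,409),(425,446),(197,432),(355,450),(102,375),(464,413)])/5+[300,135]
S=np.array([(262,415),(572,318),(347,390),(502,338)])/6+[290,140]
M=np.array(M)
def f(p,full=0):
    a=(proj("top",B(p,M))-T); b=proj("scene",B(p,M[:4]))-S
    return (a,b) if full else np.r_[a.ravel(),b.ravel()]
s=least_squares(f,[.55,0,0],loss='soft_l1'); p=s.x; print(p); print(np.round(f(p,1)[0],1),np.round(f(p,1)[1],1))
# catches tip
def px(n,u,v,z):
    g=least_squares(lambda q:proj(n,[[q[0],q[1],z]])[0]-[u,v],[.5,0]).x; return g
for nm,piv,tip in(("L",(127,409),(124,350)),("R",(425,446),(444,390))):
    a=px("top",*(np.array(piv)/5+[300,135]),.118); b=px("top",*(np.array(tip)/5+[300,135]),.125); d=b-a; print(nm,a,b,np.hypot(*d),np.arctan2(d[1],d[0])-p[2])
for nm,q,z in(("jarA",(650,198),.106),("jarB",(607,334),.106)): print(nm,px("top",*(np.array(q)/5+[300,135]),z))
print("timer",px("top",297,179,.05),"scraperblack",px("top",*(np.array([655,470])/5+[300,135]),.02))
print(B(p,[(-.11,.096,.112),(-.11,-.096,.112),(-.107,0,.102),(.094,0,.107)]))
E
```

```text
[ 0.56787145 -0.0412201  -0.10859484]
[[-0.2 -0.2]
 [ 0.1 -0.7]
 [-1.   0.5]
 [-0.3  0.6]
 [-1.2 -0.3]
 [-0.6  0.5]] [[ 0.8 -3.7]
 [ 0.2 -4.4]
 [ 0.2  0.1]
 [ 2.  -0.4]]
L [0.46831244 0.06563401] [0.50581227 0.06767918] 0.037555554575723606 0.16307879662329958
R [ 0.44581825 -0.12442878] [ 0.48137377 -0.13562196] 0.037275760695769336 -0.196391749931358
jarA [ 0.60672344 -0.2715254 ]
jarB [ 0.51855955 -0.24308389]
timer [0.59741405 0.16331887] scraperblack [ 0.43062282 -0.29426469]
[[ 0.46892405  0.06613637  0.112     ]
 [ 0.4481148  -0.12473263  0.112     ]
 [ 0.46150175 -0.02962327  0.102     ]
 [ 0.66131773 -0.05140796  0.107     ]]
```

```bash
cat >> h.py <<'E'
p=np.array([ 0.56787145,-0.0412201,-0.10859484])
def catch(side,phi,rc=.025,gap=0):
    d=np.array([np.cos(phi),np.sin(phi)]);n=np.array([np.sin(phi),-np.cos(phi)])
    c=d*rc+n*(.003+gap)+[.016,-.0135]
    return B(p,[[-.110+c[0],side*(.096+c[1]),.123]])[0]
E
python3 - <<'E'
from h import *
for s,f0 in((1,.16),(-1,.2)):
    w=[catch(s,f0,gap=.012)]+[catch(s,f) for f in(f0,.5,.8,1.1,1.35,1.5,1.62)]
    w=np.array(w)*100; print(np.round(w,2)); print(np.round(np.diff(w,axis=0),2))
print(w[0]-r.get_obs()['eef_pos']*100)
print(B(p,[[-.122-.016-.01,0,.078]])*100)
E
```

```text
[[50.91  3.73 12.3 ]
 [50.85  4.93 12.3 ]
 [50.76  5.77 12.3 ]
 [50.45  6.46 12.3 ]
 [49.96  7.03 12.3 ]
 [49.43  7.37 12.3 ]
 [49.08  7.5  12.3 ]
 [48.78  7.58 12.3 ]]
[[-0.06  1.2   0.  ]
 [-0.09  0.85  0.  ]
 [-0.31  0.69  0.  ]
 [-0.5   0.56  0.  ]
 [-0.53  0.34  0.  ]
 [-0.35  0.14  0.  ]
 [-0.29  0.07  0.  ]]
[[ 49.39 -10.63  12.3 ]
 [ 49.02 -11.78  12.3 ]
 [ 48.77 -12.49  12.3 ]
 [ 48.32 -13.09  12.3 ]
 [ 47.71 -13.54  12.3 ]
 [ 47.13 -13.76  12.3 ]
 [ 46.75 -13.81  12.3 ]
 [ 46.45 -13.82  12.3 ]]
[[-0.36 -1.14  0.  ]
 [-0.25 -0.71  0.  ]
 [-0.45 -0.6   0.  ]
 [-0.61 -0.44  0.  ]
 [-0.59 -0.22  0.  ]
 [-0.37 -0.06  0.  ]
 [-0.3  -0.01  0.  ]]
[32.52597632 44.29429985 -9.02294796]
[[42.07432628 -2.51796342  7.8       ]]
```

jog_arm(rows=[{"dp":[2.2,2.9,0],"twist":-6,"hand":0},{"dp":[2.2,2.9,0],"twist":-6,"hand":0},{"dp":[2.2,2.9,0],"twist":-6,"hand":0},{"dp":[2.2,2.9,0],"twist":-5.3,"hand":0},{"dp":[2.2,2.9,0],"hand":0},{"dp":[2.2,2.9,0],"hand":0},{"dp":[2.2,2.9,0],"hand":0},{"dp":[2.2,2.9,0],"hand":0},{"dp":[2.2,2.9,0],"hand":0},{"dp":[2.2,2.9,0],"hand":0},{"dp":[2.2,2.9,0],"hand":0},{"dp":[0,0,0],"hand":0}])

```text
validation failed for argument at $.ro...
```

jog_arm(rows=[{"dp":[2.2,2.9,0],"twist":-6,"hand":0},{"dp":[2.2,2.9,0],"twist":-6,"hand":0},{"dp":[2.2,2.9,0],"twist":-6,"hand":0},{"dp":[2.2,2.9,0],"twist":-5.3,"hand":0},{"dp":[2.2,2.9,0],"twist":0,"hand":0},{"dp":[2.2,2.9,0],"twist":0,"hand":0},{"dp":[2.2,2.9,0],"twist":0,"hand":0},{"dp":[2.2,2.9,0],"twist":0,"hand":0},{"dp":[2.2,2.9,0],"twist":0,"hand":0},{"dp":[2.2,2.9,0],"twist":0,"hand":0},{"dp":[2.2,2.9,0],"twist":0,"hand":0},{"dp":[0,0,0],"twist":0,"hand":0}])

```text
t: 1.1
eef_pos: [0.4135, -0.2262, 0.2138]
ee_rot: [-3.14, 0.003, -1.674]
contact_force: [-0.4, 0.0, 0.6]
opening: 0.014
```

jog_arm(rows=[{"dp":[2,3,0],"twist":0,"hand":0},{"dp":[2,3,0],"twist":0,"hand":0},{"dp":[2,3,0],"twist":0,"hand":0},{"dp":[2.04,3,0],"twist":0,"hand":0},{"dp":[0,0,-2.5],"twist":0,"hand":0},{"dp":[0,0,-2.5],"twist":0,"hand":0},{"dp":[0,0,-1],"twist":0,"hand":0},{"dp":[0,0,0],"twist":0,"hand":0},{"dp":[0,0,0],"twist":0,"hand":0}])

```text
t: 1.85
eef_pos: [0.4909, -0.1113, 0.154]
ee_rot: [3.141, -0.0, -1.68]
contact_force: [0.3, 0.3, 0.1]
opening: 0.0006
```

```bash
python3 - <<'E'
from h import *
print(r.get_obs()['eef_pos'],r.get_obs()['opening'])
crop("top","t1",300,450,135,240,5);crop("scene","s1",290,410,120,225,6)
E
```

```text
[ 0.49089178 -0.11125994  0.15400646] 0.0006376347225623283
```

View pics/s1.png

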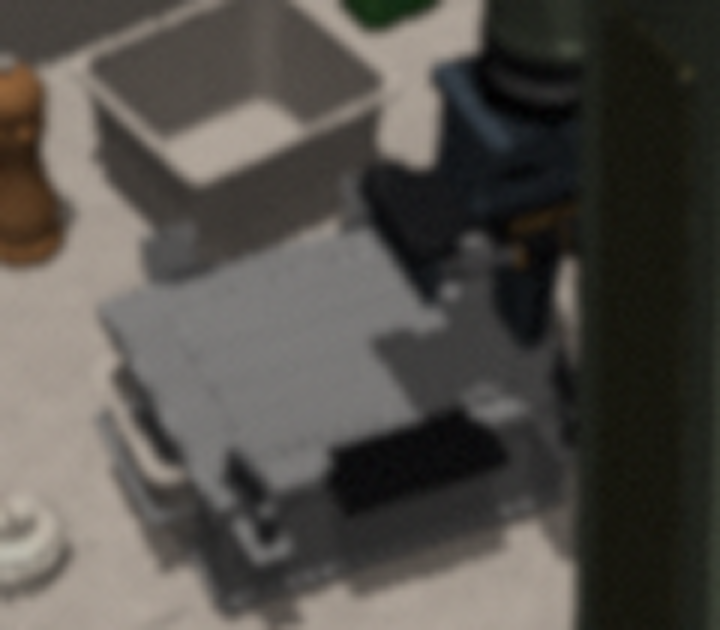

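View pics/t1.png

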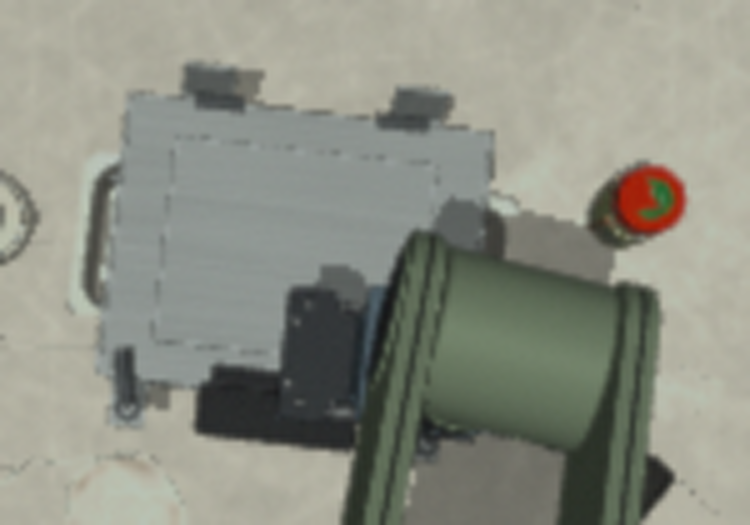

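jog_arm(rows=[{"dp":[0.1,0.2,-1.5],"twist":0,"hand":0},{"dp":[0,0,-1.5],"twist":0,"hand":0},{"dp":[0,0,0],"twist":0,"hand":0},{"dp":[-0.1,-0.4,0],"twist":0,"hand":0},{"dp":[-0.1,-0.4,0],"twist":0,"hand":0},{"dp":[-0.2,-0.7,0],"twist":0,"hand":0},{"dp":[-0.45,-0.6,0],"twist":0,"hand":0},{"dp":[0,0,0],"twist":0,"hand":0}])

```text
t: 2.62
eef_pos: [0.484, -0.1312, 0.125]
ee_rot: [-3.139, -0.001, -1.681]
contact_force: [1.3, -0.4, 0.2]
opening: 0.0005
```

jog_arm(rows=[{"dp":[-0.65,-0.4,0],"twist":0,"hand":0},{"dp":[-0.6,-0.22,0],"twist":0,"hand":0},{"dp":[-0.35,-0.06,0],"twist":0,"hand":0},{"dp":[-0.2,0,0],"twist":0,"hand":0},{"dp":[0,0,0],"twist":0,"hand":0}])

```text
t: 3.03
eef_pos: [0.4688, -0.1377, 0.1249]
ee_rot: [-3.132, -0.001, -1.681]
contact_force: [9.5, -2.5, -2.4]
opening: 0.0002
```

jog_arm(rows=[{"dp":[0.5,0,0],"twist":0,"hand":0},{"dp":[0.5,0.5,1],"twist":0,"hand":0},{"dp":[0,1.5,2.5],"twist":0,"hand":0},{"dp":[0,3.5,1],"twist":0,"hand":0},{"dp":[0.5,3.5,0],"twist":0,"hand":0},{"dp":[0.5,3.5,0],"twist":0,"hand":0},{"dp":[0.5,3.5,0],"twist":0,"hand":0},{"dp":[0,0,0],"twist":0,"hand":0},{"dp":[0,0,0],"twist":0,"hand":0}])

```text
t: 3.78
eef_pos: [0.4888, 0.0246, 0.1683]
ee_rot: [3.138, -0.001, -1.676]
contact_force: [1.0, -1.0, 0.1]
opening: 0.0005
```

```bash
python3 - <<'E'
from h import *
print(r.get_obs()['eef_pos'],r.get_obs()['contact_force'])
crop("top","t2",300,450,135,240,5);crop("scene","s2",290,410,120,225,6)
E
```

```text
[0.4888042  0.02461486 0.16825107] [ 1.00078393 -0.95522956  0.13071683]
```

View pics/s2.png

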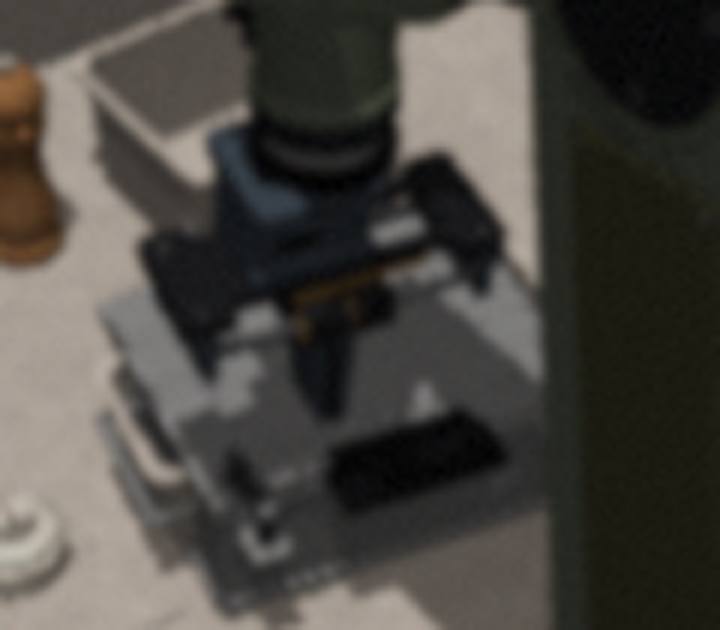

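View pics/t2.png

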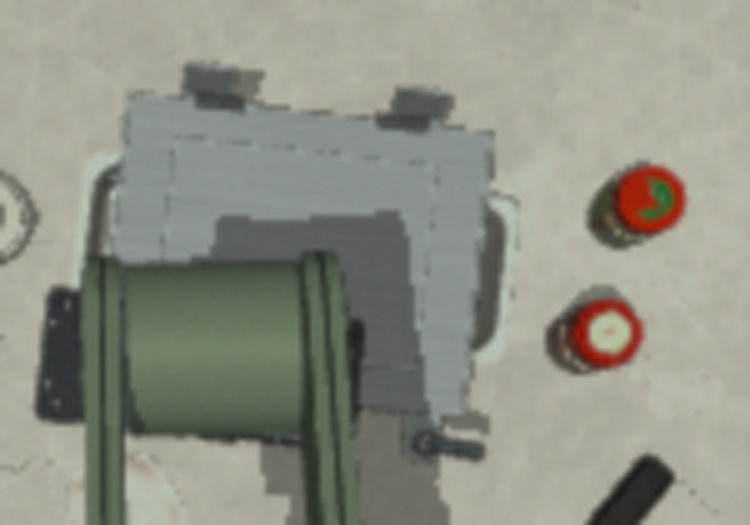

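jog_arm(rows=[{"dp":[2,1.1,0],"twist":0,"hand":0},{"dp":[0,0,-2.2],"twist":0,"hand":0},{"dp":[0,0,-2.2],"twist":0,"hand":0},{"dp":[0,0,0],"twist":0,"hand":0},{"dp":[0,0.6,0],"twist":0,"hand":0},{"dp":[0,0.7,0],"twist":0,"hand":0},{"dp":[-0.1,0.8,0],"twist":0,"hand":0},{"dp":[-0.3,0.7,0],"twist":0,"hand":0},{"dp":[0,0,0],"twist":0,"hand":0}])

```text
t: 4.63
eef_pos: [0.5076, 0.0638, 0.1263]
ee_rot: [-3.138, 0.001, -1.678]
contact_force: [1.8, -0.4, 0.8]
opening: 0.0004
```

jog_arm(rows=[{"dp":[-0.3,0.1,0],"twist":0,"hand":0},{"dp":[-0.5,0.55,0],"twist":0,"hand":0},{"dp":[-0.5,0.35,0],"twist":0,"hand":0},{"dp":[-0.35,0.1,0],"twist":0,"hand":0},{"dp":[-0.15,0.05,0],"twist":0,"hand":0},{"dp":[0,0,0],"twist":0,"hand":0}])

```text
t: 5.13
eef_pos: [0.4927, 0.0737, 0.1261]
ee_rot: [-3.131, 0.0, -1.678]
contact_force: [10.4, -2.5, -4.0]
opening: 0.0004
```

jog_arm(rows=[{"dp":[0.6,-0.2,0],"twist":0,"hand":0},{"dp":[0.4,-0.5,1.2],"twist":0,"hand":0},{"dp":[0,-1,3],"twist":0,"hand":0},{"dp":[0,-2,1],"twist":0,"hand":0},{"dp":[-2.5,-2.2,0],"twist":0,"hand":0},{"dp":[-3,-2,0],"twist":0,"hand":0},{"dp":[-3,-2,0],"twist":0,"hand":0},{"dp":[0,0,0],"twist":0,"hand":0},{"dp":[0,0,0],"twist":0,"hand":0}])

```text
t: 5.88
eef_pos: [0.4111, -0.0252, 0.1768]
ee_rot: [3.139, 0.001, -1.682]
contact_force: [0.3, -0.4, 0.5]
opening: 0.0004
```

```bash
python3 - <<'E'
from h import *
print(r.get_obs()['eef_pos'],r.get_obs()['contact_force'])
crop("top","t3",300,450,135,240,5);crop("scene","s3",290,410,120,225,6)
E
```

```text
[ 0.41107824 -0.02518724  0.17680403] [ 0.34086595 -0.35122863  0.52185321]
```

View pics/s3.png

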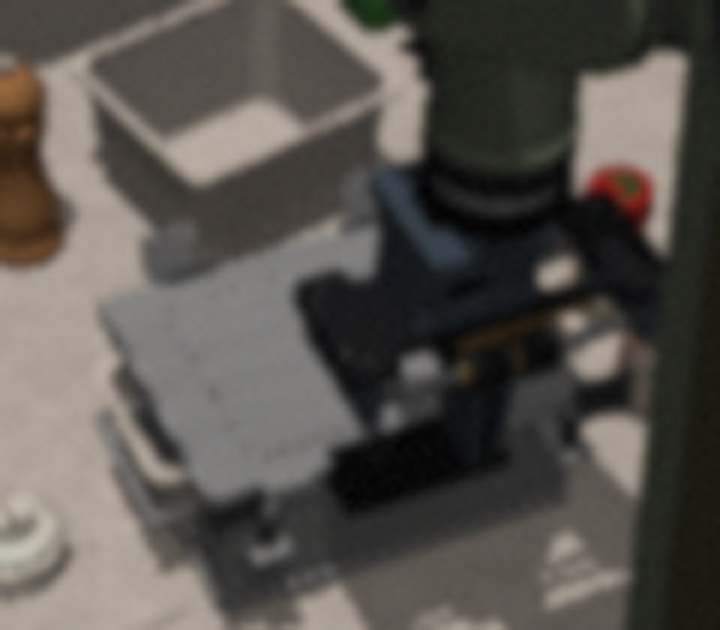

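View pics/t3.png

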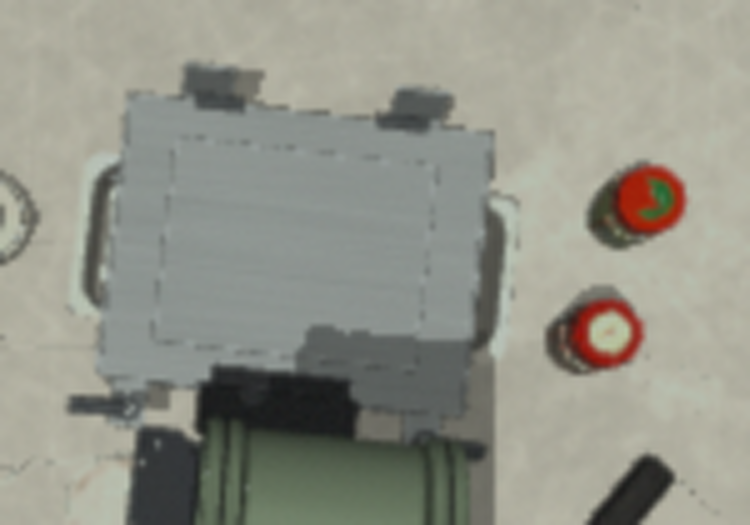

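jog_arm(rows=[{"dp":[0,0,-3.3],"twist":0,"hand":0},{"dp":[0,0,-3.3],"twist":0,"hand":0},{"dp":[0,0,-3.1],"twist":0,"hand":0},{"dp":[0,0,0],"twist":0,"hand":0},{"dp":[0.7,-0.1,0],"twist":0,"hand":0},{"dp":[0.5,-0.05,0],"twist":0,"hand":0},{"dp":[0.5,-0.05,0],"twist":0,"hand":0},{"dp":[0,0,0],"twist":0,"hand":0}])

```text
t: 6.65
eef_pos: [0.4314, -0.0267, 0.0814]
ee_rot: [3.141, 0.0, -1.68]
contact_force: [-2.8, 1.6, 1.5]
opening: 0.0005
```

jog_arm(rows=[{"dp":[0.2,-0.02,0],"twist":0,"hand":0},{"dp":[0,0,0],"twist":0,"hand":0}])

```text
t: 6.82
eef_pos: [0.4314, -0.0268, 0.0811]
ee_rot: [3.138, 0.0, -1.68]
contact_force: [-6.0, 1.2, 4.9]
opening: 0.0006
```

jog_arm(rows=[{"dp":[0.15,-0.02,0.2],"twist":0,"hand":0},{"dp":[0,0,0.5],"twist":0,"hand":0},{"dp":[0.03,0,0.7],"twist":0,"hand":0},{"dp":[0.07,-0.01,0.8],"twist":0,"hand":0},{"dp":[0,0,0],"twist":0,"hand":0}])

```text
t: 7.23
eef_pos: [0.4322, -0.0269, 0.103]
ee_rot: [3.135, 0.0, -1.68]
contact_force: [-7.9, 2.4, -1.4]
opening: 0.0004
```

```bash
python3 - <<'E'
from h import *
print(r.get_obs()['eef_pos'],r.get_obs()['contact_force'],r.get_obs()['torque'])
crop("scene","s4",290,410,120,225,6)
E
```

```text
[ 0.43220531 -0.02691107  0.10298588] [-7.86678291  2.3832807  -1.38410844] [0.33138245 1.40427303 0.01279034]
```

View pics/s4.png

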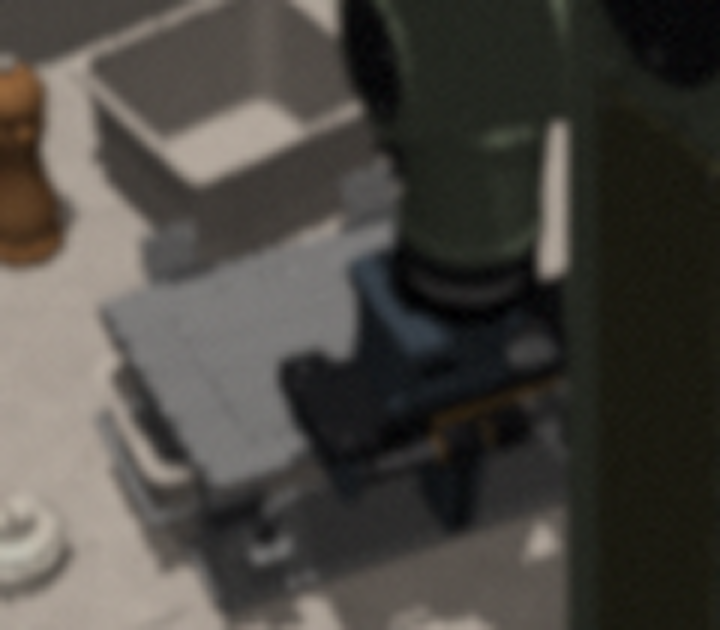

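jog_arm(rows=[{"dp":[0.15,-0.02,1],"twist":0,"hand":0},{"dp":[0.2,-0.02,1],"twist":0,"hand":0},{"dp":[0.25,-0.03,1],"twist":0,"hand":0},{"dp":[0.3,-0.03,1],"twist":0,"hand":0},{"dp":[0,0,0],"twist":0,"hand":0}])

```text
t: 7.7
eef_pos: [0.4386, -0.0277, 0.143]
ee_rot: [3.129, 0.0, -1.68]
contact_force: [-12.9, 3.0, 1.1]
opening: 0.0005
```

```bash
python3 - <<'E'
from h import *
print(r.get_obs()['eef_pos'],r.get_obs()['contact_force'],r.get_obs()['torque'])
crop("scene","s5",290,410,120,225,6)
E
```

```text
[ 0.43858722 -0.02774728  0.14299036] [-12.86184022   3.03847379   1.13873214] [ 0.37372073  2.22317525 -0.03167977]
```

View pics/s5.png

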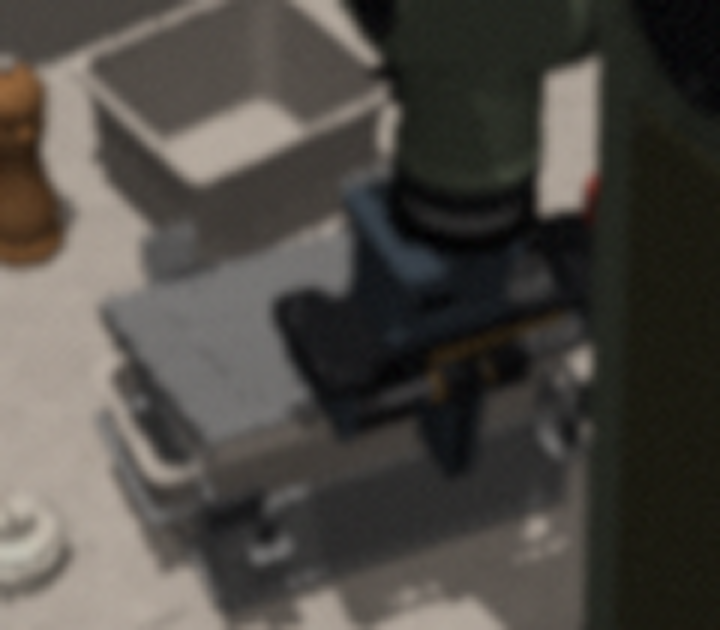

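```bash
python3 - <<'E'
import numpy as np
R=.21606;c=np.array([.9941,-.1084])
th=np.r_[.29,np.arange(.36,1.78,.07)]
bias=np.interp(th,[.29,.7,1.3,1.8],[.29,.15,.15,.3])
xa=(R*np.cos(-.0231)-R*np.cos(th-.0231))*100+bias; z=(R*np.sin(th-.0231))*100
W=np.c_[xa*c[0],xa*c[1],z]
for t,d in zip(th[1:],np.diff(W,axis=0)): print(round(t,2),np.round(d,2))
E
```

```text
0.36 [ 0.42 -0.05  1.44]
0.43 [ 0.52 -0.06  1.41]
0.5 [ 0.62 -0.07  1.37]
0.57 [ 0.71 -0.08  1.32]
0.64 [ 0.8  -0.09  1.26]
0.71 [ 0.89 -0.1   1.2 ]
0.78 [ 0.99 -0.11  1.13]
0.85 [ 1.07 -0.12  1.06]
0.92 [ 1.14 -0.12  0.98]
0.99 [ 1.21 -0.13  0.9 ]
1.06 [ 1.27 -0.14  0.81]
1.13 [ 1.32 -0.14  0.72]
1.2 [ 1.37 -0.15  0.63]
1.27 [ 1.41 -0.15  0.53]
1.34 [ 1.45 -0.16  0.43]
1.41 [ 1.49 -0.16  0.33]
1.48 [ 1.51 -0.16  0.22]
1.55 [ 1.52 -0.17  0.12]
1.62 [ 1.52 -0.17  0.01]
1.69 [ 1.52 -0.17 -0.09]
1.76 [ 1.51 -0.16 -0.2 ]
```

jog_arm(rows=[{"dp":[0.42,-0.05,1.45],"twist":0,"hand":0},{"dp":[0.52,-0.06,1.4],"twist":0,"hand":0},{"dp":[0.62,-0.07,1.35],"twist":0,"hand":0},{"dp":[0.7,-0.08,1.3],"twist":0,"hand":0},{"dp":[0.8,-0.09,1.25],"twist":0,"hand":0},{"dp":[0.9,-0.1,1.2],"twist":0,"hand":0},{"dp":[0,0,0],"twist":0,"hand":0}])

```text
t: 8.33
eef_pos: [0.4818, -0.0327, 0.2257]
ee_rot: [3.138, 0.0, -1.68]
contact_force: [-15.6, 1.6, 11.3]
opening: 0.0004
```

```bash
python3 - <<'E'
from h import *
print(r.get_obs()['eef_pos'],r.get_obs()['contact_force'],r.get_obs()['torque'])
crop("scene","s6",290,410,120,225,6)
E
```

```text
[ 0.481758   -0.03267261  0.22568153] [-15.60078294   1.56821151  11.338908  ] [ 0.33797008  2.56348424 -0.02310043]
```

View pics/s6.png

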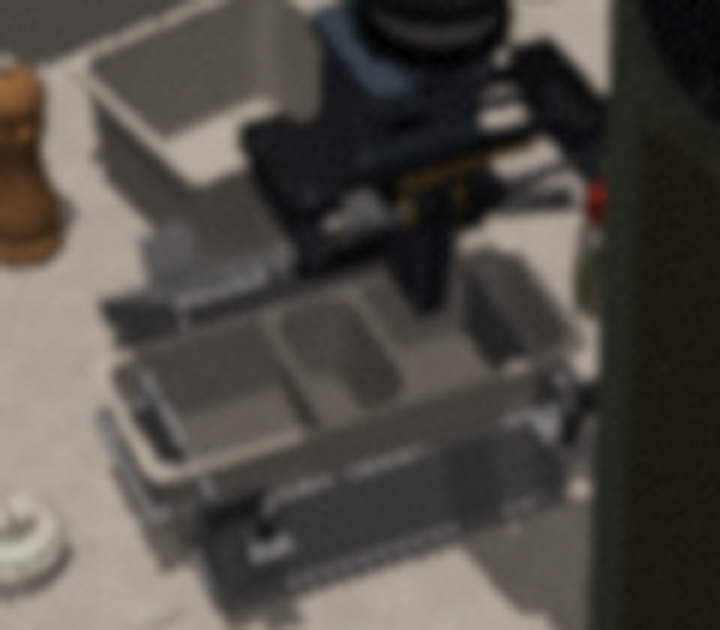

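jog_arm(rows=[{"dp":[0.75,-0.1,1.25],"twist":0,"hand":0},{"dp":[0.95,-0.11,1.15],"twist":0,"hand":0},{"dp":[1.05,-0.12,1.05],"twist":0,"hand":0},{"dp":[1.15,-0.12,1],"twist":0,"hand":0},{"dp":[1.2,-0.13,0.95],"twist":0,"hand":0},{"dp":[0,0,0],"twist":0,"hand":0}])

```text
t: 8.88
eef_pos: [0.5381, -0.0391, 0.2787]
ee_rot: [-3.134, 0.0, -1.68]
contact_force: [-0.7, 1.0, 0.3]
opening: 0.0005
```

jog_arm(rows=[{"dp":[1.35,-0.14,0.8],"twist":0,"hand":0},{"dp":[1.35,-0.14,0.7],"twist":0,"hand":0},{"dp":[1.4,-0.15,0.6],"twist":0,"hand":0},{"dp":[1.4,-0.15,0.4],"twist":0,"hand":0},{"dp":[1.4,-0.16,0.3],"twist":0,"hand":0},{"dp":[0,0,0],"twist":0,"hand":0}])

```text
t: 9.38
eef_pos: [0.6058, -0.0465, 0.3042]
ee_rot: [-3.138, -0.0, -1.68]
contact_force: [0.3, -0.5, -0.1]
opening: 0.0004
```

```bash
python3 - <<'E'
from h import *
print(r.get_obs()['eef_pos'],r.get_obs()['contact_force'],r.get_obs()['torque'])
crop("scene","s7",290,410,120,225,6)
E
```

```text
[ 0.60579106 -0.04645651  0.30416265] [ 0.31886474 -0.49561745 -0.1248083 ] [0.01974695 0.05342803 0.00544397]
```

View pics/s7.png

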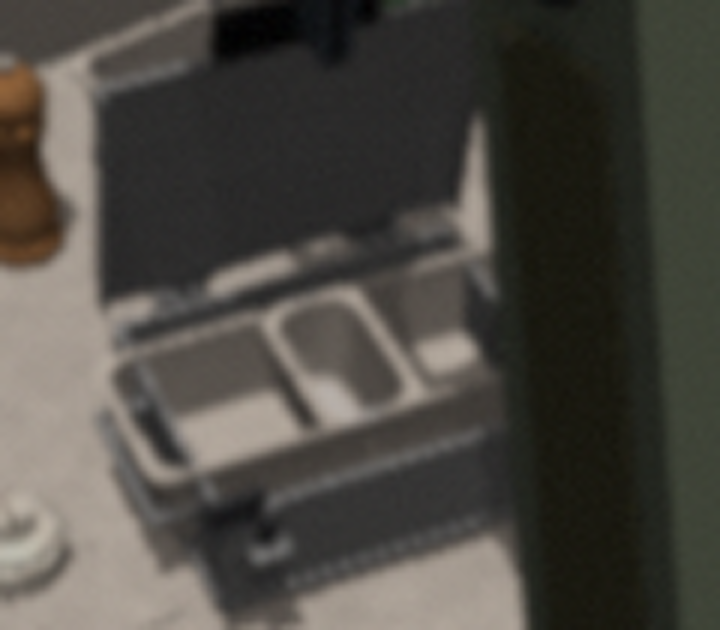

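jog_arm(rows=[{"dp":[1.1,-0.12,0.2],"twist":0,"hand":0},{"dp":[1,-0.11,0.1],"twist":0,"hand":0},{"dp":[1,-0.11,0],"twist":0,"hand":0},{"dp":[0.9,-0.1,0],"twist":0,"hand":0},{"dp":[0.8,-0.09,0],"twist":0,"hand":0},{"dp":[0.7,-0.08,0],"twist":0,"hand":0},{"dp":[0.7,-0.08,0],"twist":0,"hand":0},{"dp":[0,0,0],"twist":0,"hand":0},{"dp":[0,0,0],"twist":0,"hand":0}])

```text
t: 10.18
eef_pos: [0.6658, -0.0531, 0.3061]
ee_rot: [3.141, -0.0, -1.68]
contact_force: [-0.1, 0.0, -1.4]
opening: 0.0004
```

```bash
python3 - <<'E'
from h import *
print(r.get_obs()['eef_pos'],r.get_obs()['contact_force'],r.get_obs()['torque'])
crop("scene","s8",290,410,100,200,6)
crop("top","t8",300,450,105,240,4)
E
```

```text
[ 0.66575983 -0.05310012  0.30609839] [-0.08601828  0.02510989 -1.40319474] [ 0.05717621  0.002811   -0.04290753]
```

View pics/s8.png

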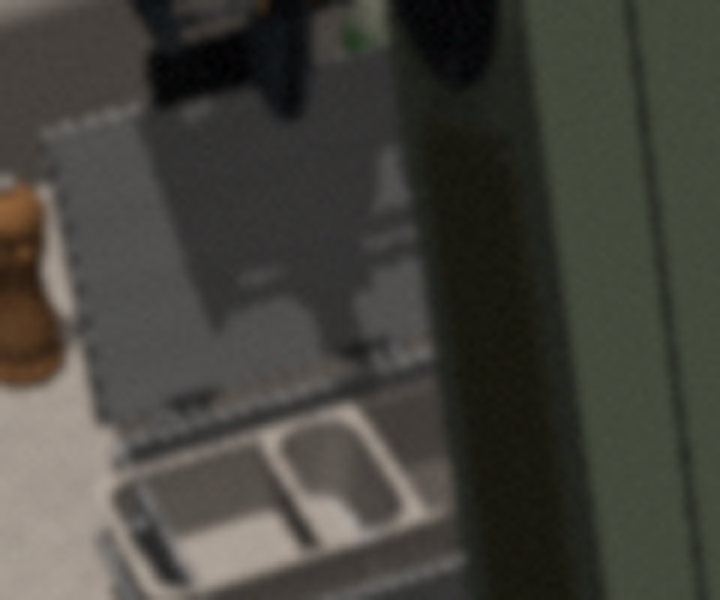

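View pics/t8.png

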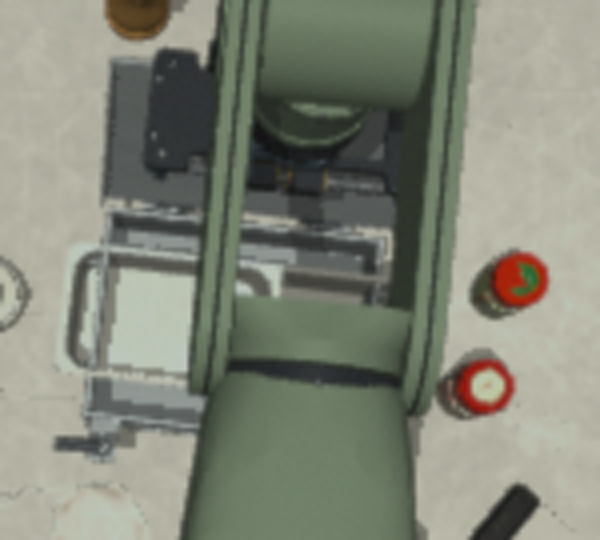

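jog_arm(rows=[{"dp":[-1,0.1,0],"twist":0,"hand":0},{"dp":[-2,0.2,0.5],"twist":0,"hand":0},{"dp":[-3.5,0,0.5],"twist":0,"hand":0},{"dp":[-3.5,-1,0],"twist":0,"hand":0},{"dp":[-3.5,-2,0],"twist":0,"hand":0},{"dp":[-3.5,-2,0],"twist":0,"hand":0},{"dp":[-2.5,-3,0],"twist":0,"hand":0},{"dp":[-2,-3.5,0],"twist":0,"hand":0},{"dp":[-2,-3.5,0],"twist":0,"hand":0},{"dp":[-2,-3.5,0],"twist":0,"hand":0},{"dp":[-2,-3.5,0],"twist":0,"hand":0},{"dp":[0,-3.5,0],"twist":0,"hand":0}])

```text
t: 11.28
eef_pos: [0.3869, -0.3059, 0.3177]
ee_rot: [3.141, -0.001, -1.681]
contact_force: [-0.3, -0.2, -0.3]
opening: 0.0004
```

jog_arm(rows=[{"dp":[0,-3.5,0],"twist":0,"hand":0},{"dp":[0,-3.5,0],"twist":0,"hand":0},{"dp":[0,-3.5,0],"twist":0,"hand":0},{"dp":[0,-3.5,0],"twist":0,"hand":0},{"dp":[0,-3.5,0],"twist":0,"hand":0},{"dp":[0,0,0],"twist":0,"hand":0},{"dp":[0,0,0],"twist":0,"hand":0}])

```text
t: 11.87
eef_pos: [0.3901, -0.4812, 0.3155]
ee_rot: [3.141, 0.001, -1.682]
contact_force: [0.6, 0.4, 1.0]
opening: 0.0003
```

```bash
python3 - <<'E'
from h import *
o=r.get_obs();print(o['t'],o['eef_pos'],o['contact_force'])
crop("scene","s9",270,420,90,220,5)
crop("top","t9",285,435,105,240,4)
E
```

```text
11.8667 [ 0.39009504 -0.48116783  0.31550513] [0.55611228 0.39587254 0.99916695]
```

View pics/s9.png

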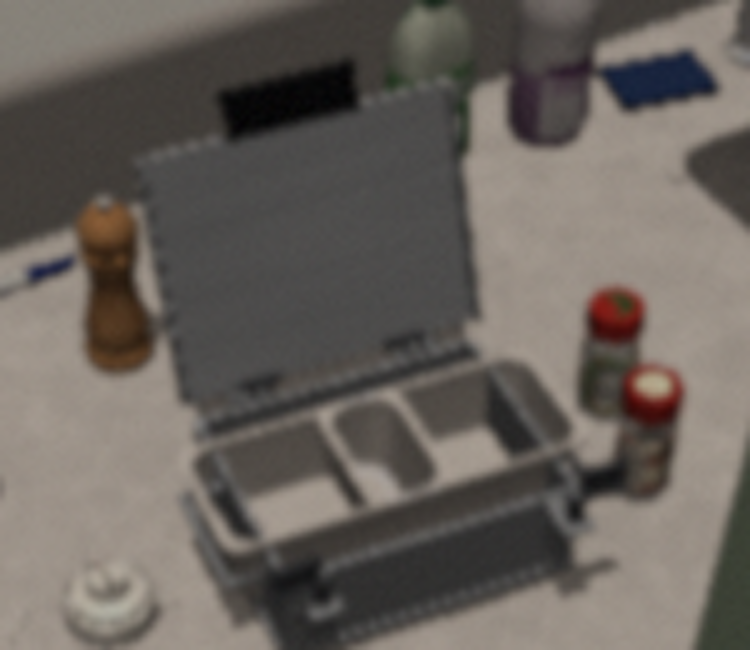

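View pics/t9.png

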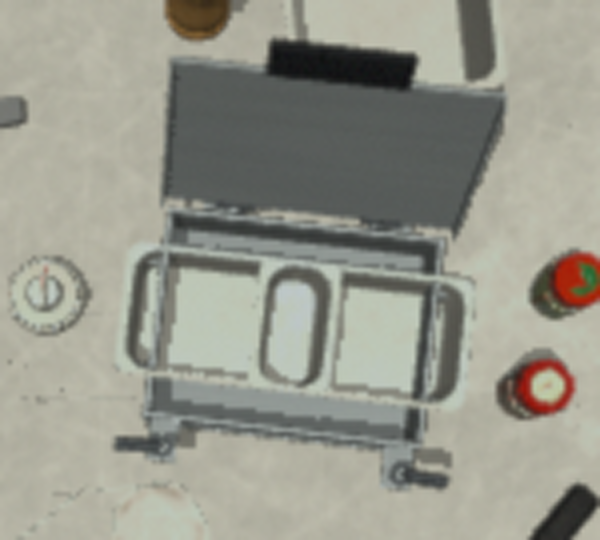

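```bash
python3 - <<'E'
from h import *
for th in(1.75,1.95):
    P=[(.094-.216*np.cos(th)-.005*np.sin(th)*-1,y,.107+.216*np.sin(th)) for y in(.052,-.052)]
    print(th,(proj("top",B(p,P))-[285,105])*4,(proj("scene",B(p,P))-[270,90])*5)
for f in(1.2,1.45,1.62):
    for s in(1,-1):
        P=[(-.11+.038*np.cos(f),s*(.096+.038*np.sin(f)),.117)]; print(f,s,(proj("top",B(p,P))-[285,105])*4)
o=r.get_obs();print(o['t'])
E
```

```text
1.75 [[263.20458883  88.87807448]
 [414.86845683 105.09618151]] [[234.54884156 107.34500198]
 [374.88707432  70.6125963 ]]
1.95 [[268.78887638  34.73934592]
 [418.5446411   50.57878935]] [[212.83782201  89.79467512]
 [350.04284924  54.31382543]]
1.2 1 [[119.09827078 424.37519615]]
1.2 -1 [[446.37354816 461.82656729]]
1.45 1 [[114.93067922 435.42354902]]
1.45 -1 [[448.07625536 473.62874507]]
1.62 1 [[113.72046128 443.37677378]]
1.62 -1 [[447.53162887 481.7160346 ]]
11.9667
```

```bash
python3 -c "
from station import r
print(r.close_job())"
```

```text
the job is handed in; nothing more can be done
None
```

The garnish box is open. I pushed both catches out to their stops, then flipped the lid past the upright, and it leans back on its stops. I handed the job in at about 12 s of the 61 s allowed.

- **How it was done:** with the fingers shut, I swung the right catch outward, then the left. The tool only points straight down, so the fingers could not hook under the pull. I pressed them against its front edge and let friction lift it along its arc, without gripping anything.
- **Lid:** the last pictures put it at about 1.93–1.95 rad, against 1.95 when fully open, with the arm well clear.
- **Catches:** both measure about 1.6 rad; the end stop is 1.62.
- **Box:** the catch pins are within about half a pixel of where they were at the start, so it stayed in place.
- **Other items:** the jars and timer look undisturbed in the pictures. I only checked them by eye. The spoon and most of the scraper were outside my last close-up views, but the arm stayed clear of both.
- **Forces:** readings at the ends of the moves peaked at about 19 N (roughly 16 N sideways and 11 N upward) while lifting the lid. I eased off at that point, and the rest of the flip read almost nothing.
- **Checks that disagreed:** my first reading of the catch pins in the scene view was about 4 pixels off, so I relied on the top view. The catches and pull were then met within 1–2 mm of where it put them.

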